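Crate the tablet jars and restack the coaster

ROBOT

A 6-joint arm with a two-finger parallel gripper is mounted at the origin on the work surface. World frame = base frame: x ahead of the robot, y to its left, z up, the work surface at z = 0. Lengths are in m, angles in rad, forces in N, time in s.
With the tool pointing down it reaches from about 0.375 to 0.9 m from the base axis. Payload 3.1 kg.
Tool frame: the origin (TCP) lies midway between the tips of the shut fingers; the grasp point (between the pads) lies 19 mm behind it; z points along the fingers, y is the line along which they close (so a half turn about z gives the same grasp; the last joint's range is limited). The gripper opens to 87 mm and grips with 3 to 60 N. Pads are 19 mm wide; open, the fingers measure 117 mm over their backs; the gripper's body (75 mm by 190 mm) begins 51 mm behind the grasp point.
Start: joints at [-1.498, 0.527, 1.433, -0, 1.181, -0.178], TCP at [0.156, -0.605, 0.223] pointing down, gripper open.
Joint ranges: [-3.08, 3.08], [-0.75, 2.2], [0.22, 2.44], [-1.43, 4.57], [0, 2.65], [-2.85, 2.85]. Speed limits (rad/s): [2.79, 2.79, 3.14, 3.14, 3.14, 3.14].

INTERFACE

Orientations are given as a unit quaternion [x, y, z, w].
In Python, from rig import robot gives the robot as it stands.
- The arm moves only by the shell command python3 -m jog 'ROWS' [FORCE]. ROWS is a JSON object of lists of equal length, an entry for each row: "dp": the shift along the tool's x, y, z in mm, a list of three; "delta_rot": the turn, a rotation vector about the tool's x, y, z in rad, a list of three; "gripper": the opening, from -1 (shut) to 1 (fully open). A call has 1 to 12 rows; each row is the pose to reach, as a shift and turn from the pose commanded when the call began, along the tool's axes at that moment; what a row does not reach only later rows make up. A row lasts 1/10 s, in which the tool goes at most 50 mm and 8.59 degrees, less where a joint would pass 70% of its speed; a pose out of reach is approached as far as the arm can. A call with a gripper value outside its range is refused whole. The fingers move at their own pace and stop on an object; FORCE is the grip in N (left out, the last holds). Time passes only in rows, so rows that repeat a pose let the fingers close. It gives the time, the measured TCP pose, the force, the opening and the grip force at its end, in the units of the state.
- robot.get_obs(): the state, without advancing time (a new reading comes with each control period).
- robot.camera(name): name is "scene" or "top" or "wrist"; returns the picture (384x512x3 uint8, red, green, blue); there is no depth.
- robot.camera_model(name): a dict with "fx", "fy", "cx", "cy" (pixels), "xyz" and "orientation" of the camera in the world; the wrist camera has in their place "T_tool_cam" (4x4, takes a point from camera to tool coordinates, whose origin is the TCP and whose axes are the flange's). Camera axes: x right, y down, z forward; pixel columns grow to the right and rows downward; lengths in m; the calibration is good to about 2 mm. A picture is of the moment at which its call begins: read the wrist's pose just before it. camera_model takes no time and is no camera call.
- robot.hand_in(): hands the job in; it is judged then, once.
Trained networks look in the newest picture that a camera, given by its name, has taken for a name from the list of things; names that differ only in an ending like _2 or _b are one class to them, and where a whole thing is asked for, a point or a joint stands for the part that bears it (a point fixed in the world has none). Each returns a list of dicts, best first, with "score" (0 to 1); they miss things now and then, are a little off and sometimes report something else, mostly with a low value. They report only what shows in the picture. A call takes as long as a camera call. They do not tell look-alikes from the thing itself.
- robot.search_frame(name, camera): "rect" ([left, top, right, bottom] in pixels, round what is visible of it).
The state is a dict: "time": time; "q": joint angles; "joint_velocities": joint speeds; "joint_torque": joint torques, N m; "position": TCP position; "tool_rot": TCP orientation; "ft_force": force on the tool from outside, world axes, zero at the start; "moment": the same for the moment, N m; "grip_width": finger opening in m; "grip_force": force on a finger pad.
Only numpy, scipy, OpenCV 4.12 (cv2) and the standard library are available. Lean on these libraries where they do the work, as an engineer would, in place of code of your own. Each camera call takes 0.05 s, during which the arm holds its last target. There are 200 camera calls.

TASK

Tidy the shelf by the door: stand the two tall glass jars in the divided crate, one to a cell, each upright in a free cell that has only a cork disc in it, set down gently and never tipped over. Gently put the loose coaster that the black-lidded jar stood on squarely on top of the pile of two, edges flush, so that it makes a neat pile of three where the pile stands. Leave the tins in their cells and everything else where it is.

Things in the scene. Friction and masses are not known exactly. Their poses are not given: they have to be found in the camera images.
- jar_black: tall straight glass jar, black lid, outer diameter 54 mm over its whole height of 105 mm (the lid is the top 25 mm, as wide as the body), 200 to 325 g; origin at the centre of its underside, z up along its axis. It stands on the loose coaster at the start.
- jar_red: tall straight glass jar, red lid, outer diameter 54 mm over its whole height of 105 mm (the lid is the top 25 mm, as wide as the body), 200 to 325 g; origin at the centre of its underside, z up along its axis. It stands on the shelf at the start.
- coaster: glazed blue square ceramic coaster with a white inlay on top, 62 x 62 x 12 mm, about 110 g; origin at the centre of its underside, z up, x and y along its sides. The loose one: the black-lidded jar stands on it at the start
- pile_top: glazed blue square ceramic coaster with a white inlay on top, 62 x 62 x 12 mm, about 110 g; origin at the centre of its underside, z up, x and y along its sides. The upper one of the neat pile of two
- pile_low: glazed blue square ceramic coaster with a white inlay on top, 62 x 62 x 12 mm, about 110 g; origin at the centre of its underside, z up, x and y along its sides. The lower one of the pile, lying on the shelf; the pile is 24 mm high in all at the start
- crate: plywood crate fixed to the shelf, 158 x 234 mm outside (x, y of its frame), 45 mm high, open at the top, walls, dividers and floor 6 mm thick, divided into 2 (along x) by 3 (along y) square cells of 70 mm inside, 76 mm from centre to centre: cell centres at x = -38, 38 and y = -76, 0, 76 mm. Three cells hold a short tin each, the other three only a cork disc. Origin at the centre of its underside
- cork_0: cork disc, 54 mm diameter, 4 mm thick, fixed in the middle of the floor of a free cell of the crate, one of three; its top is 10 mm above the shelf. Origin at the centre of its underside
- cork_1: cork disc, 54 mm diameter, 4 mm thick, fixed in the middle of the floor of a free cell of the crate, one of three; its top is 10 mm above the shelf. Origin at the centre of its underside
- cork_2: cork disc, 54 mm diameter, 4 mm thick, fixed in the middle of the floor of a free cell of the crate, one of three; its top is 10 mm above the shelf. Origin at the centre of its underside
- tin_0: short round tin, green, 54 mm diameter, 58 mm tall, standing in a cell of the crate; it stays there. Origin at the centre of its underside
- tin_1: short round tin, yellow, 54 mm diameter, 58 mm tall, standing in a cell of the crate; it stays there. Origin at the centre of its underside
- tin_2: short round tin, bare aluminium, 54 mm diameter, 58 mm tall, standing in a cell of the crate; it stays there. Origin at the centre of its underside
- kettlebell: purple 4 kg kettlebell, 125 mm diameter, 195 mm tall, to the left; leave alone. Origin at the centre of its underside
- grip_trainer: black hand gripper lying at the far side, about 150 x 85 mm, 24 mm high; leave alone. Origin near its middle, on the shelf
- carabiner: aluminium carabiner lying flat to the right, 80 x 46 mm, 8 mm high; leave alone. Origin at its middle, on the shelf
- bottle: blue drinking bottle with a black cap, 68 mm diameter, 210 mm tall, to the right; leave alone. Origin at the centre of its underside
Things that resemble listed ones, but are neither listed nor needed, are in the scene too. Several things look just like the jar_red: the one meant starts farthest to the robot's left.

How it is judged:
At the end, for the whole second after the job is handed in: Jars at rest, upright (0.1 rad), down in two different free cells, each within 14 mm of its cork disc's centre; loose coaster at rest, flat on the pile of two, each coaster within 8 mm and 0.14 rad (quarter turns equal) of the one below; lowest within 30 mm of its start ((horizontal distance between jar_black and cork_0 below 0.014 m or horizontal distance between jar_black and cork_1 below 0.014 m or horizontal distance between jar_black and cork_2 below 0.014 m) and height (world z) of jar_black between 0.005 and 0.016 m and angle between each of jar_black, jar_red, coaster's own z axis and vertical below 0.1 rad and linear speed of each of jar_black, jar_red, coaster below 0.03 m/s and (horizontal distance between jar_red and cork_0 below 0.014 m or horizontal distance between jar_red and cork_1 below 0.014 m or horizontal distance between jar_red and cork_2 below 0.014 m) and height (world z) of jar_red between 0.005 and 0.016 m and horizontal distance between jar_black and jar_red above 0.04 m and horizontal distance between coaster and pile_top below 0.008 m and z of coaster in the frame of pile_top between 0.009 and 0.015 m and (angle between the x axis of coaster and the x axis of pile_top, either way round below 0.14 rad or angle between the x axis of coaster and the y axis of pile_top, either way round below 0.14 rad) and horizontal distance between pile_top and pile_low below 0.008 m and z of pile_top in the frame of pile_low between 0.009 and 0.015 m and (angle between the x axis of pile_top and the x axis of pile_low, either way round below 0.14 rad or angle between the x axis of pile_top and the y axis of pile_low, either way round below 0.14 rad) and distance of pile_low from where it was at the start of the episode below 0.03 m); the robot touches nothing.
It fails at once if a jar is tipped over (0.8 rad) (angle between any of jar_black, jar_red's own z axis and vertical above 0.8 rad).
It fails at once if a jar is dropped or rammed into the crate (over 60 N) (contact force between any of jar_black, jar_red and crate above 60 N or contact force between any of jar_black, jar_red and cork_0 above 60 N or contact force between any of jar_black, jar_red and cork_1 above 60 N or contact force between any of jar_black, jar_red and cork_2 above 60 N).
It fails at once if the coaster is dropped or pressed hard onto the pile (over 60 N) (contact force between coaster and pile_top above 60 N).
It fails at once if a tin is moved more than 30 mm (distance of any of tin_0, tin_1, tin_2 from where it was at the start of the episode above 0.03 m).
It fails at once if the kettlebell, hand gripper, carabiner or bottle is moved more than 30 mm (distance of any of kettlebell, grip_trainer, carabiner, bottle from where it was at the start of the episode above 0.03 m).
It also fails if it takes over 67 s, if anything falls off the work surface, if the arm or the gripper's body presses on something with over 40 N, if the wrist force passes 120 N, or if a joint passes its speed limit or range.

## Working session

There is one attempt and no reset: what is moved stays moved. The work goes in short steps, Python scripts to look and compute and a shell command to move; the robot and the scene stay as the last step left them, time stands still between calls to the robot, and variables do not carry over. Pictures are saved under pics/ and viewed, at most 10 in all, crops included, and the job is handed in when it is done.

```bash
mkdir -p pics; ls; cat > h.py <<'E'
import numpy as np,cv2
from scipy.spatial.transform import Rotation as R
from rig import robot
def cam(n,obs=None):
    m=robot.camera_model(n)
    K=np.array([[m['fx'],0,m['cx']],[0,m['fy'],m['cy']],[0,0,1.]])
    if 'T_tool_cam' in m:
        o=obs or robot.get_obs(); T=np.eye(4);T[:3,:3]=R.from_quat(o['tool_rot']).as_matrix();T[:3,3]=o['position']
        T=T@np.array(m['T_tool_cam'])
    else:
        T=np.eye(4);T[:3,:3]=R.from_quat(m['orientation']).as_matrix();T[:3,3]=m['xyz']
    return K,T
def onz(K,T,u,v,z):
    d=T[:3,:3]@np.linalg.inv(K)@np.array([u,v,1.]);p=T[:3,3];return p+d*(z-p[2])/d[2]
def proj(K,T,P):
    c=(np.linalg.inv(T)@np.append(P,1))[:3];q=K@c;return q[:2]/q[2]
def snap(n,f=None):
    o=robot.get_obs();im=robot.camera(n)
    if f: cv2.imwrite('pics/'+f,im[:,:,::-1])
    return im,cam(n,o)
def tri(obs):
    A=np.zeros((3,3));b=np.zeros(3)
    for K,T,u,v in obs:
        d=T[:3,:3]@np.linalg.inv(K)@np.array([u,v,1.]);d/=np.linalg.norm(d);M=np.eye(3)-np.outer(d,d);A+=M;b+=M@T[:3,3]
    return np.linalg.solve(A,b)
E
python3 - <<'E'
from h import *
np.set_printoptions(precision=3,suppress=True)
ims=[]
for n in('scene','top'):
    im,(K,T)=snap(n,n+'.png');print(n,K[0,0],T)
    for k in('jar_black','jar_red','coaster','crate','cork_0','tin_0','tin_1','tin_2','kettlebell','bottle'):
        print(n,k,[([round(x) for x in d['rect']],round(d['score'],2)) for d in robot.search_frame(k,n)])
print(robot.get_obs(),robot.camera_model('wrist'))
E
```

```text
pics
scene 499.3528905936389 [[ 0.814  0.421 -0.401  1.232]
 [ 0.581 -0.599  0.551 -0.836]
 [-0.008 -0.681 -0.732  1.214]
 [ 0.     0.     0.     1.   ]]
scene jar_black [([279, 160, 295, 196], 0.77)]
scene jar_red [([200, 163, 217, 196], 0.94), ([232, 149, 247, 181], 0.77), ([165, 207, 261, 285], 0.58)]
scene coaster [([276, 188, 300, 201], 0.67)]
scene crate [([165, 205, 259, 287], 0.8)]
scene cork_0 [([217, 222, 233, 230], 0.63), ([188, 262, 207, 274], 0.56), ([231, 236, 248, 249], 0.54)]
scene tin_0 [([211, 239, 230, 260], 0.93), ([194, 224, 213, 244], 0.7), ([279, 162, 296, 195], 0.59), ([175, 237, 193, 258], 0.56)]
scene tin_1 [([211, 239, 230, 260], 0.93), ([194, 224, 213, 244], 0.7), ([279, 162, 296, 195], 0.59), ([175, 237, 193, 258], 0.56)]
scene tin_2 [([211, 239, 230, 260], 0.93), ([194, 224, 213, 244], 0.7), ([279, 162, 296, 195], 0.59), ([175, 237, 193, 258], 0.56)]
scene kettlebell [([294, 90, 336, 141], 0.75)]
scene bottle [([125, 266, 163, 333], 0.73)]
top 361.4768369992033 [[-0.03  -0.987  0.155  0.427]
 [-0.999  0.032  0.012  0.027]
 [-0.017 -0.155 -0.988  1.11 ]
 
[... 715 characters left out ...]
 0.   ,  1.181, -0.179]), 'joint_velocities': array([ 0.002, -0.001,  0.   ,  0.001, -0.   ,  0.   ]), 'joint_torque': array([ -0.   , -44.003, -17.699,   0.063,   0.051,  -0.   ]), 'position': array([ 0.156, -0.605,  0.223]), 'tool_rot': array([0.992, 0.126, 0.   , 0.   ]), 'ft_force': array([ 0.44 ,  0.409, -0.69 ]), 'moment': array([-0.014,  0.031,  0.014]), 'grip_force': 0.0, 'grip_width': 0.08726157828643415} {'fx': 333.38758436524256, 'fy': 333.38758436524256, 'cx': 256.7121032287245, 'cy': 186.6956976749304, 'T_tool_cam': array([[-0.001, -0.952, -0.305,  0.084],
       [ 1.   , -0.001, -0.001,  0.001],
       [ 0.001, -0.305,  0.952, -0.162],
       [ 0.   ,  0.   ,  0.   ,  1.   ]])}
```

View pics/scene.png

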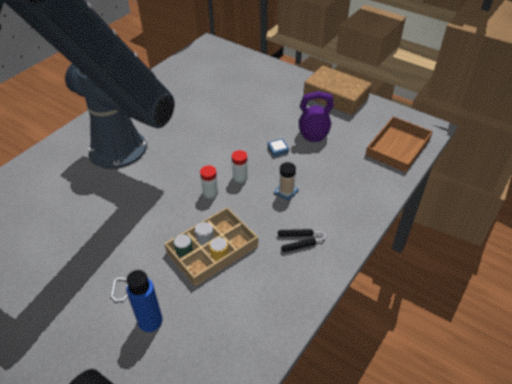

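View pics/top.png

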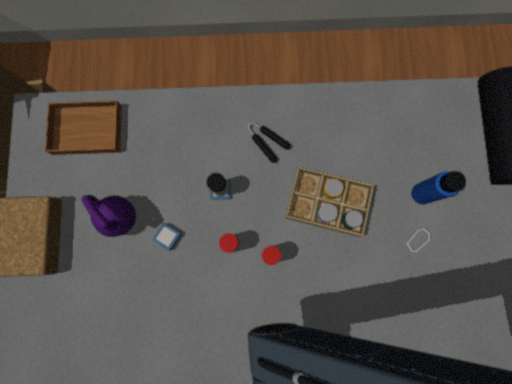

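The scene view shows the black-lidded jar on its coaster at (288,178). There are two red-lidded jars, at (239,165) and (208,182). The pile of two is at (278,147), and the crate is centred near (211,246). In the top view, where left is +y, the red lids are at (229,243) and (272,255), black at (217,182), the pile at (167,236) and the crate at (331,202).
Candidates for jar_red are top (229,243) and top (272,255). I choose (229,243), the one farthest to the robot's left (largest y), which matches scene (239,165). The loose coaster could be taken for the pile at (167,236), but it is the one under the black jar at (220,188).

```bash
python3 - <<'E'
from h import *
np.set_printoptions(precision=3,suppress=True)
s=cv2.imread('pics/scene.png');t=cv2.imread('pics/top.png')
a=cv2.resize(s[130:290,155:305],None,fx=3.6,fy=3.6,interpolation=2);b=cv2.resize(t[150:270,150:390],None,fx=3.3,fy=3.3,interpolation=2)[:,:]
c=np.zeros((600,800,3),np.uint8);a=cv2.resize(s[130:210,190:310],None,fx=2.5,fy=2.5,interpolation=2);c[:396,:792]=b;c[398:598,:300]=a;cv2.imwrite('pics/crop1.png',c)
S=cam('scene');T=cam('top')
for n,p,q in [('black',(287.5,166),(216,181)),('red',(239,155),(229,242)),('red_other',(208,170),(272,255)),('pile',(278,146),(167.5,236.5))]:
    P=tri([(*S,*p),(*T,*q)]);print(n,P,proj(*S,P)-p)
for uv in[(298,169),(375,182),(363,236),(287,218),(331,202)]:print(onz(*T,*uv,.045))
E
```

```text
black [0.63  0.165 0.126] [-0.187  0.055]
red [0.461 0.133 0.109] [-0.097  0.017]
red_other [0.423 0.017 0.111] [-0.388  0.033]
pile [0.487 0.328 0.023] [-0.415  0.117]
[ 0.675 -0.072  0.045]
[ 0.628 -0.3    0.045]
[ 0.469 -0.252  0.045]
[ 0.528 -0.033  0.045]
[ 0.572 -0.165  0.045]
```

View pics/crop1.png

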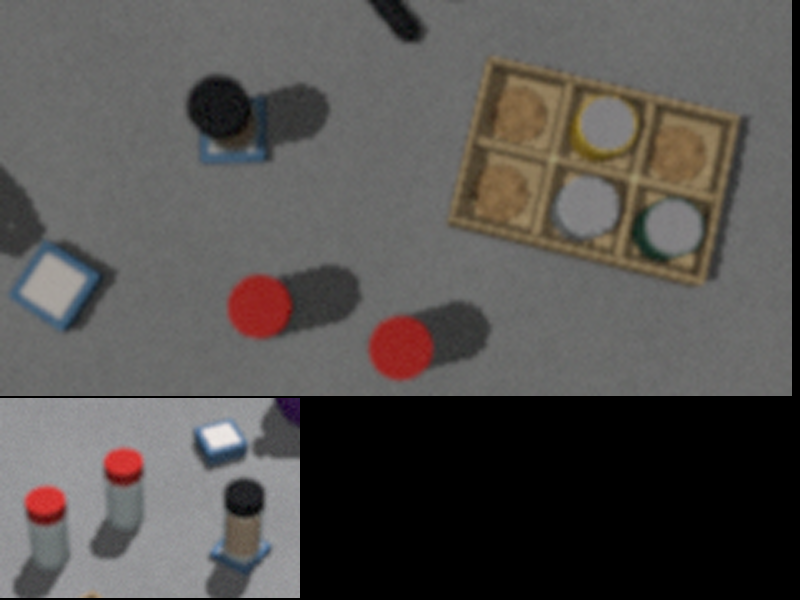

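The crop confirms the choice. The left red lid at top (229,243) is jar_red, and the black jar stands on the loose coaster. The free cells show cork at far-left, near-left and far-right of the crate, top pixels (308,184), (302,208) and (356,197). Next I move up for a wrist survey.

```bash
python3 -m jog '{"dp":[[37,-33,-40],[74,-66,-80],[112,-100,-120],[149,-133,-127],[186,-167,-127],[223,-200,-127],[261,-233,-127],[298,-266,-127],[335,-300,-127],[372,-333,-127],[410,-366,-127],[447,-400,-127]],"delta_rot":[[0,0,0],[0,0,0],[0,0,0],[0,0,0],[0,0,0],[0,0,0],[0,0,0],[0,0,0],[0,0,0.05],[0,0,0.12],[0,0,0.19],[0,0,0.25]],"gripper":[1,1,1,1,1,1,1,1,1,1,1,1]}' 30
python3 -c "
from rig import robot;o=robot.get_obs();print(o['time'],o['position'],o['tool_rot'],o['q'])"
```

```text
time: 2.3
position: [0.4693, -0.1357, 0.3499]
tool_rot: [1.0, -0.0, 0.0, 0.0]
ft_force: [0.5, -1.1, 1.0]
grip_width: 0.0866
grip_force: 0.0
2.3 [ 0.46927882 -0.13573472  0.3499131 ] [ 9.99999745e-01 -4.76643629e-04  4.40905399e-04  2.98414347e-04] [-5.10720834e-01  2.00464416e-01  1.58535622e+00 -9.22860863e-05
  1.35471104e+00  1.06104852e+00]
```

```bash
python3 -m jog '{"dp":[[40,0,-20],[80,-20,-40],[110,-40,-40],[110,-40,-40],[110,-40,-40]],"delta_rot":[[0,0,0],[0,0,0],[0,0,0],[0,0,0],[0,0,0]],"gripper":[1,1,1,1,1]}'
python3 - <<'E'
from h import *
import pickle
im,c=snap('wrist','w1.png');pickle.dump(c,open('w1.pkl','wb'));print(c[1],robot.get_obs()['time'])
E
python3 -m jog '{"dp":[[0,-50,0],[0,-100,0],[0,-150,0],[0,-200,0],[0,-200,0],[0,-200,0]],"delta_rot":[[0,0,0],[0,0,0],[0,0,0],[0,0,0],[0,0,0],[0,0,0]],"gripper":[1,1,1,1,1,1]}'
python3 - <<'E'
from h import *
import pickle
im,c=snap('wrist','w2.png');pickle.dump(c,open('w2.pkl','wb'));print(c[1])
a=cv2.imread('pics/w1.png');b=cv2.imread('pics/w2.png')
cv2.imwrite('pics/w12.png',cv2.resize(np.vstack([a,b]),None,fx=.78,fy=.78,interpolation=cv2.INTER_AREA))
E
```

```text
time: 2.8
position: [0.5782, -0.0968, 0.3888]
tool_rot: [1.0, 0.002, -0.001, -0.0]
ft_force: [-0.5, -0.7, 0.4]
grip_width: 0.0873
grip_force: 0.0
[[ 2.08328302e-03 -9.51686868e-01 -3.07063130e-01  6.62277499e-01]
 [-9.99997471e-01 -2.24287334e-03  1.66856089e-04 -9.72308105e-02]
 [-8.47498456e-04  3.07062005e-01 -9.51689133e-01  5.50723316e-01]
 [ 0.00000000e+00  0.00000000e+00  0.00000000e+00  1.00000000e+00]] 2.85
time: 3.45
position: [0.577, 0.1025, 0.3896]
tool_rot: [1.0, 0.001, -0.0, 0.001]
ft_force: [0.9, -0.1, 0.5]
grip_width: 0.087
grip_force: 0.0
[[ 1.71391967e-03 -9.52069010e-01 -3.05878510e-01  6.60871607e-01]
 [-9.99998484e-01 -1.53808269e-03 -8.15867089e-04  1.02267362e-01]
 [ 3.06295331e-04  3.05879445e-01 -9.52070203e-01  5.51591528e-01]
 [ 0.00000000e+00  0.00000000e+00  0.00000000e+00  1.00000000e+00]]
```

View pics/w12.png

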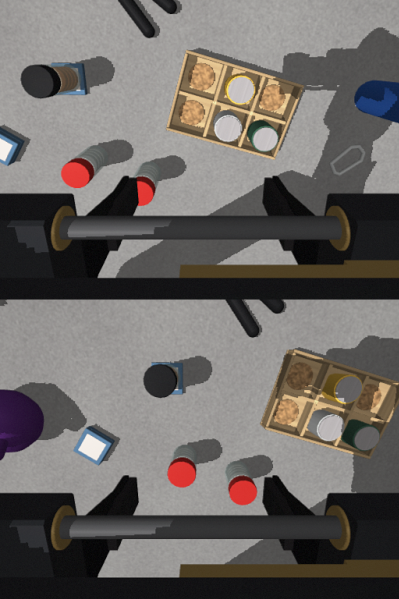

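The wrist views (scale 0.78) show the black jar on its coaster at w1 (40,80), jar_red at w1 (77,172) and w2 (181,472-300), the pile at w2 (95,445-300), and the whole crate in w1. Next I fit object models to both views, with height left free.

```bash
cat > fit.py <<'E'
from h import *
from scipy.optimize import minimize
S=4
def hullmask(c,pts,shape):
    p=np.array([proj(*c,q) for q in pts]);h=cv2.convexHull(((p+.5)*S*16-8).astype(np.int32))
    m=np.zeros((shape[0]*S,shape[1]*S),np.uint8);cv2.fillConvexPoly(m,h,1,shift=4);return m
def comp(mask,uv):
    mask=cv2.morphologyEx(mask.astype(np.uint8),cv2.MORPH_OPEN,np.ones((3,3)))
    n,l,s,ce=cv2.connectedComponentsWithStats(mask)
    i=1+np.argmin([np.hypot(*(ce[j]-uv))+1e3*(s[j,4]<80) for j in range(1,n)]);m=(l==i).astype(np.uint8)
    cs,_=cv2.findContours(m,cv2.RETR_EXTERNAL,cv2.CHAIN_APPROX_NONE);h=cv2.convexHull(max(cs,key=cv2.contourArea))
    m=np.zeros_like(m);cv2.fillConvexPoly(m,h,1);return cv2.resize(m,None,fx=S,fy=S,interpolation=0),s[i]
def fit(model,x0,views,step):
    def f(x):
        r=0
        for c,m in views:
            g=hullmask(c,model(x),(384,512));r+=1-(g&m).sum()/max(1,(g|m).sum())
        return r/len(views)
    s=np.vstack([x0]+[np.array(x0)+np.eye(len(x0))[i]*step[i] for i in range(len(x0))])
    return minimize(f,x0,method='Nelder-Mead',options=dict(initial_simplex=s,maxiter=150,xatol=1e-4,fatol=1e-4))
a=np.linspace(0,2*np.pi,48)
def lid(x): return [(x[0]+.027*np.cos(t),x[1]+.027*np.sin(t),x[2]-d) for d in(0,.025) for t in a]
def box(x,w,h,z0,z1):
    r=np.array([[np.cos(x[2]),-np.sin(x[2])],[np.sin(x[2]),np.cos(x[2])]])
    return [(*(r@(i*w/2,j*h/2)+x[:2]),z) for i in(-1,1) for j in(-1,1) for z in(z0,z1)]
def hsv(im): return cv2.cvtColor(im,cv2.COLOR_BGR2HSV).astype(int)
def red(im): h=hsv(im);return ((h[...,0]<8)|(h[...,0]>172))&(h[...,1]>150)&(h[...,2]>80)
def black(im): return hsv(im)[...,2]<52
def blue(im):
    h=hsv(im);return ((h[...,0]>95)&(h[...,0]<115)&(h[...,1]>100))|((h[...,2]>205)&(h[...,1]<40))
def wood(im): h=hsv(im);return (h[...,0]>8)&(h[...,0]<28)&(h[...,1]>60)&(h[...,2]>60)
E
python3 - <<'E'
from fit import *
import pickle
np.set_printoptions(precision=4,suppress=True)
I={k:cv2.imread(f'pics/{k}.png') for k in('w1','w2')};C={k:pickle.load(open(k+'.pkl','rb')) for k in I}
def go(n,fn,P,model,x0,step,ks):
    v=[]
    for k in ks:
        m,s=comp(fn(I[k]),proj(*C[k],P));v.append((C[k],m));print(n,k,s)
    r=fit(model,x0,v,step);print(n,r.x,round(r.fun,3))
go('black',black,(.63,.165,.11),lid,[.63,.165,.117],[.01,.01,.01],('w1','w2'))
go('red',red,(.461,.133,.1),lid,[.461,.133,.105],[.01,.01,.01],('w1','w2'))
go('pile',blue,(.487,.328,.02),lambda x:box(x,.062,.062,0,x[3]),[.487,.328,.6,.024],[.01,.01,.1,.005],('w2',))
go('crate',wood,(.573,-.165,.03),lambda x:box(x,.158,.234,0,.045),[.573,-.165,-.2],[.01,.01,.1],('w1',))
go('crate',wood,(.573,-.165,.03),lambda x:box(x,.158,.234,0,x[3]),[.573,-.165,-.2,.045],[.01,.01,.1,.01],('w1','w2'))
E
```

```text
black w1 [  28   83   50   43 1339]
black w2 [ 185   83   42   43 1415]
black [0.6305 0.1692 0.1127] 0.062
red w1 [  79  203   36   38 1054]
red w2 [215 205  36  36 991]
red [0.4578 0.1384 0.1013] 0.151
pile w2 [  95  163   50   48 1318]
pile [0.4855 0.3352 0.9762 0.0177] 0.037
crate w1 [  213    64   176   140 12507]
crate [ 0.5766 -0.1609 -0.2785] 0.009
crate w1 [  213    64   176   140 12507]
crate w2 [  334    64   178   140 12587]
crate [ 0.5764 -0.1607 -0.2781  0.0446] 0.009
```

```bash
python3 -m jog '{"dp":[[25,-30,40],[53,-66,80],[53,-66,120],[53,-66,160],[53,-66,200],[53,-66,230],[53,-66,260],[53,-66,290],[53,-66,312],[53,-66,312],[53,-66,312]],"delta_rot":[[0,0,0.14],[0,0,0.278],[0,0,0.278],[0,0,0.278],[0,0,0.278],[0,0,0.278],[0,0,0.278],[0,0,0.278],[0,0,0.278],[0,0,0.278],[0,0,0.278]],"gripper":[1,1,1,1,1,1,1,1,1,1,1]}' 25
python3 - <<'E'
from fit import *
import pickle
np.set_printoptions(precision=4,suppress=True)
o=robot.get_obs();print(o['position'],o['tool_rot'],o['ft_force'])
im,c=snap('wrist','w3.png');snap('scene','s3.png')
I={k:cv2.imread(f'pics/{k}.png') for k in('w1','w2')};C={k:pickle.load(open(k+'.pkl','rb')) for k in I}
def r2(im): h=hsv(im);return ((h[...,0]<12)|(h[...,0]>168))&(h[...,1]>90)&(h[...,2]>40)
for fz in (0,1):
  v=[]
  for k in I:
    m,s=comp(r2(I[k]),proj(*C[k],(.461,.133,.1)));v.append((C[k],m));print(k,s)
  x=fit((lambda x:lid([x[0],x[1],.105])) if fz else lid,[.461,.133,.105][:3-fz],v,[.01,.01,.01][:3-fz]);print(x.x,x.fun)
E
```

```text
time: 4.6
position: [0.6314, 0.1667, 0.0777]
tool_rot: [0.99, -0.139, -0.0, 0.0]
ft_force: [0.4, 0.1, 0.6]
grip_width: 0.0872
grip_force: 0.0
[0.6314 0.1667 0.0777] [ 0.9903 -0.1389 -0.0001  0.0002] [0.4141 0.1033 0.5878]
w1 [  78  203   43   38 1241]
w2 [ 215  203   36   38 1121]
[0.4591 0.138  0.1038] 0.05307960513213478
w1 [  78  203   43   38 1241]
w2 [ 215  203   36   38 1121]
[0.4595 0.1378] 0.05470303105431845
```

```bash
python3 -m jog '{"dp":[[0,0,0],[0,0,0],[0,0,0],[0,0,0],[0,0,0],[0,0,0],[0,0,0]],"delta_rot":[[0,0,0],[0,0,0],[0,0,0],[0,0,0],[0,0,0],[0,0,0],[0,0,0]],"gripper":[-0.2,-0.2,-1,-1,-1,-1,-1]}' 25
python3 -m jog '{"dp":[[0,0,-5],[0,0,-15],[0,0,-35],[0,0,-60],[0,0,-90],[0,0,-90]],"delta_rot":[[0,0,0],[0,0,0],[0,0,0],[0,0,0],[0,0,0],[0,0,0]],"gripper":[-1,-1,-1,-1,-1,-1]}'
python3 - <<'E'
from h import *
im,c=snap('wrist','w4.png');im2,_=snap('top');im3,_=snap('scene')
c=np.hstack([im2[150:290,150:390],im3[130:270,155:305]])
cv2.imwrite('pics/v4.png',cv2.resize(c[:,:,::-1],None,fx=2,fy=2,interpolation=2))
E
```

```text
time: 5.4
position: [0.6309, 0.169, 0.0777]
tool_rot: [0.99, -0.138, 0.0, -0.0]
ft_force: [-0.2, 1.7, 1.3]
grip_width: 0.0533
grip_force: 25.0
time: 6.0
position: [0.6342, 0.1691, 0.1726]
tool_rot: [0.99, -0.138, 0.005, -0.001]
ft_force: [0.9, 0.4, -2.3]
grip_width: 0.0533
grip_force: 25.0
```

View pics/v4.png

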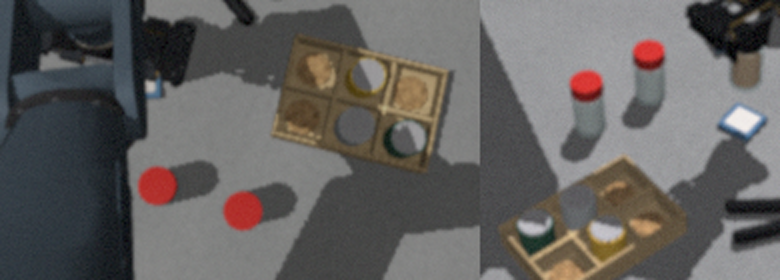

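The jar is lifted upright at right-pane (745,65), and the coaster stayed on the shelf at right-pane (743,122). Carry it to the far-left free cell A (0.634,-0.098).

```bash
python3 -m jog '{"dp":[[6,20,0],[16,55,0],[28,95,0],[40,135,0],[52,175,0],[63,212,0],[71,238,0],[75,251,0],[76,255,0],[76,255,0],[76,255,0],[76,255,0]],"delta_rot":[[0,0,0],[0,0,0],[0,0,0],[0,0,0],[0,0,0],[0,0,0],[0,0,0],[0,0,0],[0,0,0],[0,0,0],[0,0,0],[0,0,0]],"gripper":[-1,-1,-1,-1,-1,-1,-1,-1,-1,-1,-1,-1]}'
python3 - <<'E'
from h import *
im,c=snap('wrist','w5.png');im3,_=snap('scene')
cv2.imwrite('pics/v5.png',np.hstack([im[:,:,::-1],cv2.resize(im3[140:300,130:280][:,:,::-1],(288,384),interpolation=2)]))
E
```

```text
time: 7.35
position: [0.6343, -0.0956, 0.1674]
tool_rot: [0.991, -0.137, -0.0, -0.0]
ft_force: [-0.1, 0.1, -3.6]
grip_width: 0.0532
grip_force: 25.0
```

View pics/v5.png

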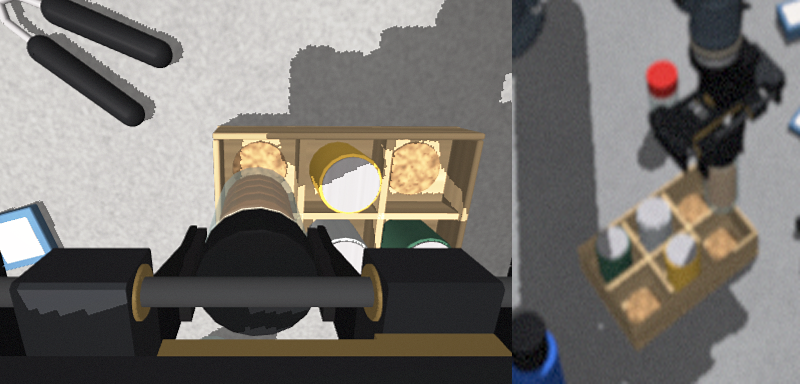

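The view shows the jar upright between the fingers (column 257) and the cork of cell A straight behind it (260,160), with the tins clear. Lower it.

```bash
python3 -m jog '{"dp":[[1,2,8],[1,2,25],[1,2,45],[1,2,62],[1,2,74],[1,2,81],[1,2,84],[1,2,86],[1,2,88],[1,2,88]],"delta_rot":[[0,0,0],[0,0,0],[0,0,0],[0,0,0],[0,0,0],[0,0,0],[0,0,0],[0,0,0],[0,0,0],[0,0,0]],"gripper":[-1,-1,-1,-1,-1,-1,-1,-1,-1,-1]}'
python3 -m jog '{"dp":[[0,0,1],[0,0,2],[0,0,3],[0,0,3]],"delta_rot":[[0,0,0],[0,0,0],[0,0,0],[0,0,0]],"gripper":[-1,-1,-1,-1]}'
```

```text
time: 8.45
position: [0.6351, -0.0996, 0.08]
tool_rot: [0.99, -0.138, 0.0, 0.0]
ft_force: [-0.2, -0.3, -2.1]
grip_width: 0.0537
grip_force: 25.0
time: 8.85
position: [0.6348, -0.0995, 0.0764]
tool_rot: [0.99, -0.138, -0.0, -0.0]
ft_force: [-0.4, -0.1, -3.2]
grip_width: 0.0531
grip_force: 25.0
```

```bash
python3 -m jog '{"dp":[[0,0,0.5],[0,0,1],[0,0,1.5],[0,0,1.5]],"delta_rot":[[0,0,0],[0,0,0],[0,0,0],[0,0,0]],"gripper":[-1,-1,-1,-1]}'
python3 -m jog '{"dp":[[0,0,0.5],[0,0,1],[0,0,1]],"delta_rot":[[0,0,0],[0,0,0],[0,0,0]],"gripper":[-1,-1,-1]}'
```

```text
time: 9.25
position: [0.635, -0.0996, 0.0757]
tool_rot: [0.99, -0.138, 0.0, 0.0]
ft_force: [-0.9, 0.1, 2.2]
grip_width: 0.0536
grip_force: 25.0
time: 9.55
position: [0.6351, -0.0996, 0.0756]
tool_rot: [0.99, -0.138, 0.0, 0.0]
ft_force: [-2.5, 0.8, 8.5]
grip_width: 0.0537
grip_force: 25.0
```

```bash
python3 -m jog '{"dp":[[0,0,0],[0,0,0],[0,0,0],[0,0,0],[0,0,0],[0,0,-15],[0,0,-45],[0,0,-85],[0,0,-115],[0,0,-115]],"delta_rot":[[0,0,0],[0,0,0],[0,0,0],[0,0,0],[0,0,0],[0,0,0],[0,0,0],[0,0,0],[0,0,0],[0,0,0]],"gripper":[0.9,0.9,0.9,0.9,0.9,0.9,0.9,0.9,1,1]}'
python3 -m jog '{"dp":[[-38,-29,0],[-76,-58,0],[-114,-87,0],[-152,-116,0],[-190,-146,0],[-225,-172,0],[-234,-180,0],[-234,-180,0],[-234,-180,0]],"delta_rot":[[0,0,0],[0,0,0],[0,0,0],[0,0,0],[0,0,0],[0,0,0],[0,0,0],[0,0,0],[0,0,0]],"gripper":[1,1,1,1,1,1,1,1,1]}'
python3 - <<'E'
from fit import *
np.set_printoptions(precision=4,suppress=True)
im,c=snap('wrist','w6.png');o=robot.get_obs();print(o['position'])
im3,_=snap('scene')
cv2.imwrite('pics/v6.png',np.hstack([im[:,:,::-1],cv2.resize(im3[110:270,150:300][:,:,::-1],(288,384),interpolation=2)]))
E
```

```text
time: 10.55
position: [0.6386, -0.1006, 0.1958]
tool_rot: [0.99, -0.138, 0.006, 0.001]
ft_force: [0.1, -0.6, -0.1]
grip_width: 0.0862
grip_force: 0.0
time: 11.45
position: [0.4603, 0.137, 0.1894]
tool_rot: [0.991, -0.137, 0.001, 0.0]
ft_force: [0.3, -0.4, 0.3]
grip_width: 0.0872
grip_force: 0.0
[0.4606 0.1366 0.1893]
```

View pics/v6.png

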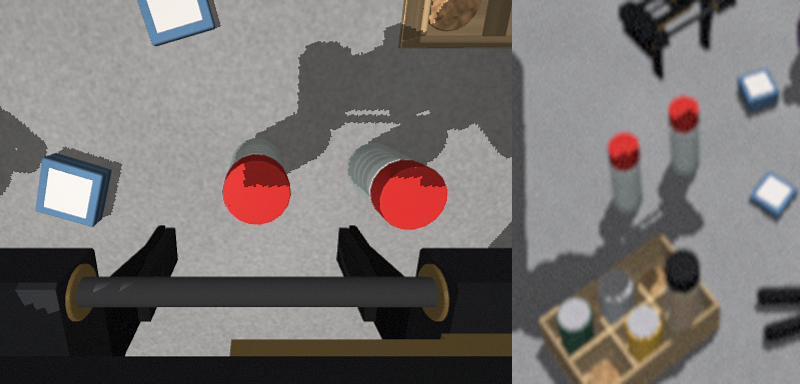

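The black jar stands in cell A. jar_red is centred under the gripper at (257,192), which matches the predicted TCP pixel (257,193). Its look-alike at (410,195) stays clear of the fingers. Descend and grip.

```bash
python3 -m jog '{"dp":[[0,0,30],[0,0,65],[0,0,95],[0,0,115],[0,0,123],[0,0,123],[0,0,123],[0,0,123],[0,0,123],[0,0,123],[0,0,123],[0,0,123]],"delta_rot":[[0,0,0],[0,0,0],[0,0,0],[0,0,0],[0,0,0],[0,0,0],[0,0,0],[0,0,0],[0,0,0],[0,0,0],[0,0,0],[0,0,0]],"gripper":[1,1,1,1,1,1,-0.2,-0.2,-1,-1,-1,-1]}' 25
python3 -m jog '{"dp":[[0,0,0],[0,0,-5],[0,0,-20],[0,0,-45],[0,0,-80],[0,0,-110],[0,0,-110]],"delta_rot":[[0,0,0],[0,0,0],[0,0,0],[0,0,0],[0,0,0],[0,0,0],[0,0,0]],"gripper":[-1,-1,-1,-1,-1,-1,-1]}'
```

```text
time: 12.75
position: [0.4591, 0.1376, 0.0665]
tool_rot: [0.99, -0.138, 0.0, -0.0]
ft_force: [-0.3, 0.7, 3.6]
grip_width: 0.0534
grip_force: 25.0
time: 13.45
position: [0.4612, 0.1377, 0.1792]
tool_rot: [0.99, -0.138, 0.004, -0.001]
ft_force: [0.7, 0.1, -3.7]
grip_width: 0.0533
grip_force: 25.0
```

```bash
python3 -m jog '{"dp":[[10,12,0],[35,40,0],[62,70,0],[89,101,0],[115,131,0],[138,157,0],[151,171,0],[156,177,0],[157,178,0],[157,178,0],[157,178,0]],"delta_rot":[[0,0,0],[0,0,0],[0,0,0],[0,0,0],[0,0,0],[0,0,0],[0,0,0],[0,0,0],[0,0,0],[0,0,0],[0,0,0]],"gripper":[-1,-1,-1,-1,-1,-1,-1,-1,-1,-1,-1]}'
python3 -c "
from h import *
im,c=snap('wrist');im3,_=snap('scene')
cv2.imwrite('pics/v7.png',np.hstack([im[:,:,::-1],cv2.resize(im3[140:300,130:280][:,:,::-1],(288,384),interpolation=2)]))"
```

```text
time: 14.55
position: [0.5602, -0.0749, 0.1758]
tool_rot: [0.991, -0.137, -0.001, -0.0]
ft_force: [-0.6, -0.3, -2.0]
grip_width: 0.0533
grip_force: 25.0
```

View pics/v7.png

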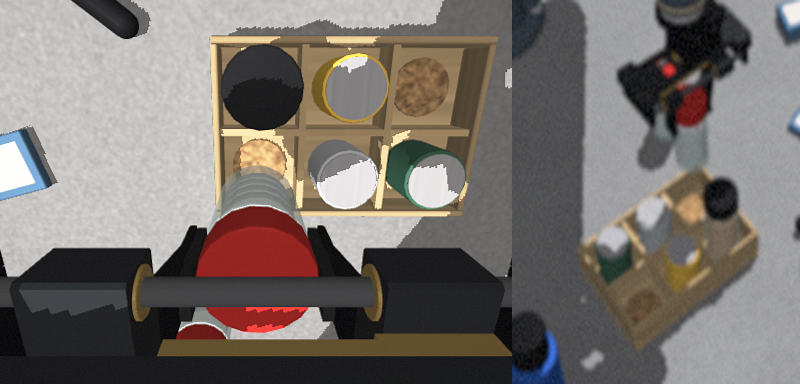

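Red jar upright at column 257 over the cork of cell B (260,158); the black jar is behind it at (262,87) and clear. Lower it.

```bash
python3 -m jog '{"dp":[[0,1,8],[0,1,25],[0,1,48],[0,1,68],[0,1,82],[0,1,89],[0,1,92],[0,1,94],[0,1,96],[0,1,97],[0,1,97]],"delta_rot":[[0,0,0],[0,0,0],[0,0,0],[0,0,0],[0,0,0],[0,0,0],[0,0,0],[0,0,0],[0,0,0],[0,0,0],[0,0,0]],"gripper":[-1,-1,-1,-1,-1,-1,-1,-1,-1,-1,-1]}'
python3 -m jog '{"dp":[[0,0,0.5],[0,0,1],[0,0,1.5],[0,0,2],[0,0,2]],"delta_rot":[[0,0,0],[0,0,0],[0,0,0],[0,0,0],[0,0,0]],"gripper":[-1,-1,-1,-1,-1]}'
```

```text
time: 15.75
position: [0.5613, -0.0776, 0.0794]
tool_rot: [0.99, -0.138, 0.0, 0.0]
ft_force: [-0.8, -0.7, -3.0]
grip_width: 0.0535
grip_force: 25.0
time: 16.25
position: [0.561, -0.0776, 0.077]
tool_rot: [0.99, -0.138, -0.0, -0.0]
ft_force: [0.3, -0.9, -2.6]
grip_width: 0.0532
grip_force: 25.0
```

```bash
python3 -m jog '{"dp":[[0,0,0.5],[0,0,1],[0,0,1.5],[0,0,1.5]],"delta_rot":[[0,0,0],[0,0,0],[0,0,0],[0,0,0]],"gripper":[-1,-1,-1,-1]}'
```

```text
time: 16.65
position: [0.5611, -0.0776, 0.0765]
tool_rot: [0.99, -0.138, 0.0, 0.0]
ft_force: [-1.5, 0.4, 5.3]
grip_width: 0.0532
grip_force: 25.0
```

```bash
python3 -m jog '{"dp":[[0,0,0],[0,0,0],[0,0,0],[0,0,0],[0,0,0],[0,0,-15],[0,0,-45],[0,0,-85],[0,0,-125],[0,-20,-160],[-15,-55,-180],[-27,-95,-200]],"delta_rot":[[0,0,0],[0,0,0],[0,0,0],[0,0,0],[0,0,0],[0,0,0],[0,0,0],[0,0,0],[0,0,0],[0,0,0],[0,0,-0.13],[0,0,-0.278]],"gripper":[0.9,0.9,0.9,0.9,0.9,0.9,0.9,0.9,1,1,1,1]}'
python3 -m jog '{"dp":[[0,-50,0],[0,-90,0],[0,-110,0],[0,-115,0],[0,-115,0],[0,-115,0]],"delta_rot":[[0,0,0],[0,0,0],[0,0,0],[0,0,0],[0,0,0],[0,0,0]],"gripper":[1,1,1,1,1,1]}'
python3 - <<'E'
from h import *
import pickle
im,c=snap('wrist','w7.png');pickle.dump(c,open('w7.pkl','wb'))
E
python3 -m jog '{"dp":[[0,-50,0],[0,-90,0],[0,-110,0],[0,-115,0],[0,-115,0],[0,-115,0]],"delta_rot":[[0,0,0],[0,0,0],[0,0,0],[0,0,0],[0,0,0],[0,0,0]],"gripper":[1,1,1,1,1,1]}'
cat > m8.py <<'E'
from fit import *
import pickle
np.set_printoptions(precision=4,suppress=True)
I={k:cv2.imread(f'pics/{k}.png') for k in('w7','w8')};C={k:pickle.load(open(k+'.pkl','rb')) for k in I}
for n,P,z in(('coaster',(.631,.167,.01),.012),('pile',(.4855,.335,.02),.024)):
    v={}
    for k in I:
        m,s=comp(blue(I[k]),proj(*C[k],P));v[k]=(C[k],m);print(n,k,proj(*C[k],P),s)
    for y0 in(.1,.5,.9):
        r=fit(lambda x:box(x,.062,.062,0,x[3]),[*P[:2],y0,z],list(v.values()),[.01,.01,.15,.006]);print('both',r.x,r.fun)
    for k in I:
        r=fit(lambda x:box(x,.062,.062,0,z),r.x[:3],[v[k]],[.01,.01,.15]);print(k,r.x,r.fun)
E
python3 - <<'E'
from h import *
import pickle
im,c=snap('wrist','w8.png');pickle.dump(c,open('w8.pkl','wb'));print(robot.get_obs()['position'])
exec(open('m8.py').read())
a=cv2.imread('pics/w7.png');b=cv2.imread('pics/w8.png')
cv2.imwrite('pics/w78.png',cv2.resize(np.vstack([a,b]),None,fx=.78,fy=.78,interpolation=cv2.INTER_AREA))
E
```

```text
time: 17.85
position: [0.561, 0.0213, 0.277]
tool_rot: [1.0, 0.002, 0.001, 0.0]
ft_force: [0.7, 0.5, -0.7]
grip_width: 0.087
grip_force: 0.0
time: 18.45
position: [0.5608, 0.1351, 0.2753]
tool_rot: [1.0, 0.0, -0.0, 0.0]
ft_force: [0.1, 0.1, -0.1]
grip_width: 0.0869
grip_force: 0.0
time: 19.1
position: [0.5608, 0.2495, 0.2754]
tool_rot: [1.0, 0.0, -0.0, 0.0]
ft_force: [0.5, 0.5, 0.3]
grip_width: 0.0869
grip_force: 0.0
[0.56084544 0.24942777 0.27547173]
coaster w7 [230.4546  91.3113] [ 204   67   50   52 2399]
coaster w8 [323.1451  91.225 ] [ 296   67   52   52 2315]
both [ 0.6288  0.169  -0.0024  0.0073] 0.027433468141683515
both [ 0.6286  0.1691 -0.0016  0.0069] 0.02739401878285036
both [0.6287 0.1691 1.5684 0.007 ] 0.027470245932464887
w7 [0.6287 0.1694 1.5702] 0.0401577205623489
w8 [0.6285 0.1691 1.5706] 0.050641644818545606
pile w7 [106.9821 204.6555] [  79  172   64   61 2178]
pile w8 [192.5128 204.6703] [ 164  172   62   60 2019]
both [ 0.4856  0.3338 -0.5999  0.0193] 0.031053177683149358
both [0.4855 0.334  0.9734 0.0192] 0.031040887069056056
both [0.4856 0.3339 0.9723 0.0193] 0.03092008400774654
w7 [0.4865 0.3328 0.9497] 0.061959582983349026
w8 [0.4865 0.3334 0.9802] 0.0546339897260274
```

View pics/w78.png

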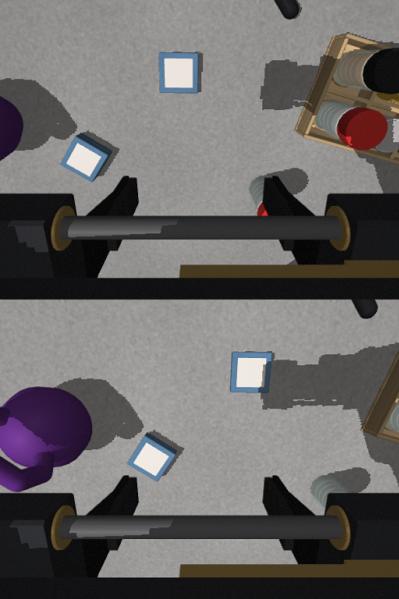

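Both jars stand in the crate (w7 viewed (362,130) red, (385,70) black). The coaster is free at w8 (251,372-300). The pile is at w8 (152,457-300), with the kettlebell left of it at (45,426-300). I refine the pile from the white inlay corners and get the kettlebell clearance.

```bash
python3 - <<'E'
from fit import *
import pickle
np.set_printoptions(precision=4,suppress=True)
I={k:cv2.imread(f'pics/{k}.png') for k in('w7','w8')};C={k:pickle.load(open(k+'.pkl','rb')) for k in I}
def white(im): h=hsv(im);return (h[...,2]>195)&(h[...,1]<60)
for n,P,z,y0 in(('coaster',(.6287,.169,.012),.012,.05),('pile',(.4857,.334,.024),.024,.93)):
    v=[]
    for k in I:
        if n=='coaster' and k=='w8': continue
        m,s=comp(white(I[k]),proj(*C[k],P));v.append((C[k],m));print(n,k,s)
    r=fit(lambda x:box(x,x[3],x[3],z,z),[*P[:2],y0,.046],v,[.006,.006,.1,.006]);print(r.x,r.fun)
    if n=='pile':
        r=fit(lambda x:box(x,x[3],x[3],x[4],x[4]),[*P[:2],y0,.046,z],v,[.006,.006,.1,.006,.01]);print(r.x,r.fun)
h=hsv(I['w8']);pm=(h[...,0]>125)&(h[...,0]<160)&(h[...,1]>80)
ys,xs=np.nonzero(pm&(np.arange(512)<150));print(xs.max(),ys[xs==xs.max()],ys.min())
for uv in[(58,162),(xs.max(),ys[xs==xs.max()].mean())]:print(onz(*C['w8'],*uv,.07))
E
```

```text
coaster w7 [ 211   75   36   37 1328]
[ 0.6287  0.1693 -0.008   0.0436] 0.0118207727888614
pile w7 [  86  185   43   40 1030]
pile w8 [ 172  185   43   40 1033]
[0.4869 0.3333 0.9867 0.0446] 0.04003451730633767
[0.487  0.3332 0.9822 0.0447 0.0245] 0.04007017524063006
149 [242 261] 112
[0.5563 0.4737 0.07  ]
[0.4429 0.3821 0.07  ]
```

```bash
python3 -m jog '{"dp":[[20,25,0],[40,48,20],[60,70,40],[68,81,60],[68,81,90],[68,81,120],[68,81,150],[68,81,175],[68,81,195],[68,81,195],[68,81,195],[68,81,195]],"delta_rot":[[0,0,-0.14],[0,0,-0.28],[0,0,-0.42],[0,0,-0.56],[0,0,-0.7],[0,0,-0.84],[0,0,-0.98],[0,0,-1.12],[0,0,-1.26],[0,0,-1.4],[0,0,-1.52],[0,0,-1.566]],"gripper":[1,1,1,1,1,1,1,1,1,1,1,1]}'
python3 -m jog '{"dp":[[0,0,20],[0,0,40],[0,0,58],[0,0,68],[0,0,73],[0,0,75],[0,0,75]],"delta_rot":[[0,0,0],[0,0,0],[0,0,0],[0,0,0],[0,0,0],[0,0,0],[0,0,0]],"gripper":[1,1,1,1,1,1,1]}' 20
```

```text
time: 20.35
position: [0.6288, 0.1686, 0.0803]
tool_rot: [0.708, 0.706, -0.0, -0.0]
ft_force: [-0.9, 0.2, -0.5]
grip_width: 0.0869
grip_force: 0.0
time: 21.05
position: [0.6292, 0.1701, 0.006]
tool_rot: [0.708, 0.706, 0.0, 0.0]
ft_force: [-0.4, -0.7, 0.9]
grip_width: 0.0867
grip_force: 0.0
```

```bash
python3 -m jog '{"dp":[[0,0,1.5],[0,0,3],[0,0,3],[0,0,3],[0,0,3],[0,0,3],[0,0,3],[0,0,3]],"delta_rot":[[0,0,0],[0,0,0],[0,0,0],[0,0,0],[0,0,0],[0,0,0],[0,0,0],[0,0,0]],"gripper":[1,1,0.5,0.5,-1,-1,-1,-1]}' 20
python3 -m jog '{"dp":[[0,0,-3],[0,0,-10],[0,0,-25],[0,0,-55],[0,0,-90],[0,0,-110],[0,0,-110]],"delta_rot":[[0,0,0],[0,0,0],[0,0,0],[0,0,0],[0,0,0],[0,0,0],[0,0,0]],"gripper":[-1,-1,-1,-1,-1,-1,-1]}'
```

```text
time: 21.85
position: [0.6288, 0.1704, 0.0026]
tool_rot: [0.708, 0.706, 0.0, 0.0]
ft_force: [-0.7, -0.4, 0.8]
grip_width: 0.0618
grip_force: 20.0
time: 22.55
position: [0.6318, 0.1707, 0.1176]
tool_rot: [0.708, 0.706, 0.004, 0.003]
ft_force: [0.7, 0.3, -0.9]
grip_width: 0.0616
grip_force: 20.0
```

```bash
python3 -m jog '{"dp":[[0,0,-25],[10,-9,-60],[30,-26,-85],[55,-48,-90],[80,-70,-90],[105,-92,-90],[130,-114,-90],[150,-131,-90],[160,-140,-90],[162,-142,-90],[162,-142,-90],[162,-142,-90]],"delta_rot":[[0,0,-0.08],[0,0,-0.22],[0,0,-0.36],[0,0,-0.5],[0,0,-0.64],[0,0,-0.78],[0,0,-0.92],[0,0,-1.06],[0,0,-1.2],[0,0,-1.34],[0,0,-1.48],[0,0,-1.6]],"gripper":[-1,-1,-1,-1,-1,-1,-1,-1,-1,-1,-1,-1]}'
python3 -m jog '{"dp":[[0,0,0],[0,0,0],[0,0,0],[0,0,0],[0,0,20],[0,0,40],[0,0,60],[0,0,80],[0,0,95],[0,0,100],[0,0,100],[0,0,100]],"delta_rot":[[0,0,-0.14],[0,0,-0.28],[0,0,-0.42],[0,0,-0.56],[0,0,-0.7],[0,0,-0.82],[0,0,-0.91],[0,0,-0.957],[0,0,-0.957],[0,0,-0.957],[0,0,-0.957],[0,0,-0.957]],"gripper":[-1,-1,-1,-1,-1,-1,-1,-1,-1,-1,-1,-1]}'
python3 - <<'E'
from fit import *
np.set_printoptions(precision=4,suppress=True)
o=robot.get_obs();print(o['position'],o['tool_rot'],o['q'],o['ft_force'])
im,c=snap('wrist','w9.png');s,_=snap('scene');
print(R.from_quat(o['tool_rot']).as_matrix())
cv2.imwrite('pics/v9.png',np.hstack([im[:,:,::-1],cv2.resize(s[70:230,190:340][:,:,::-1],(288,384),interpolation=2)]))
E
```

```text
time: 23.75
position: [0.4861, 0.3327, 0.2016]
tool_rot: [-0.016, 1.0, -0.0, -0.001]
ft_force: [0.1, 0.3, -0.9]
grip_width: 0.0617
grip_force: 20.0
time: 24.95
position: [0.4875, 0.3328, 0.1029]
tool_rot: [-0.472, 0.882, -0.0, 0.0]
ft_force: [0.5, 0.0, -0.3]
grip_width: 0.0619
grip_force: 20.0
[0.4875 0.3328 0.1029] [-0.472   0.8816 -0.      0.0003] [ 0.4099  0.6392  1.6236  0.      0.8782 -2.1441] [ 0.5469  0.0335 -0.3181]
[[-0.5544 -0.8322  0.0005]
 [-0.8322  0.5544  0.0002]
 [-0.0004 -0.0003 -1.    ]]
```

View pics/v9.png

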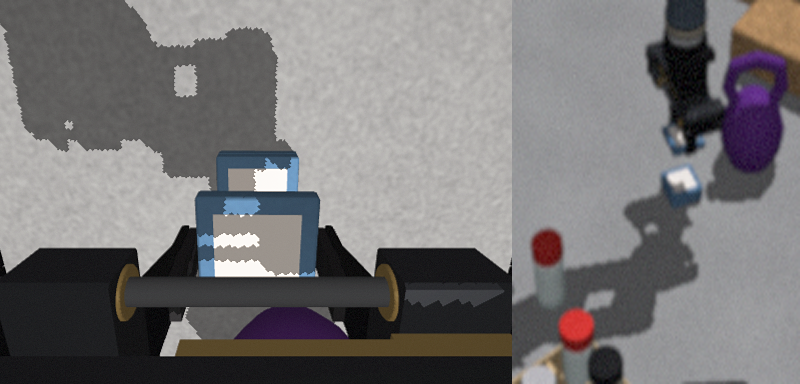

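The held coaster (columns 196–319) and the pile (columns 217–298) are both centred on column 257.5 and parallel. Their far edges agree with the prediction to about 1 mm. The kettlebell is clear behind. Lower gently.

```bash
python3 -m jog '{"dp":[[0.5,0.5,10],[1,0.5,28],[1,0.5,45],[1,0.5,58],[1,0.5,66],[1,0.5,70],[1,0.5,72],[1,0.5,73],[1,0.5,73]],"delta_rot":[[0,0,0],[0,0,0],[0,0,0],[0,0,0],[0,0,0],[0,0,0],[0,0,0],[0,0,0],[0,0,0]],"gripper":[-1,-1,-1,-1,-1,-1,-1,-1,-1]}'
python3 -m jog '{"dp":[[0,0,0.5],[0,0,1],[0,0,1.5],[0,0,2],[0,0,2]],"delta_rot":[[0,0,0],[0,0,0],[0,0,0],[0,0,0],[0,0,0]],"gripper":[-1,-1,-1,-1,-1]}'
```

```text
time: 25.95
position: [0.4866, 0.3323, 0.0299]
tool_rot: [-0.472, 0.882, -0.0, 0.0]
ft_force: [0.1, 0.0, -0.8]
grip_width: 0.0617
grip_force: 20.0
time: 26.45
position: [0.4862, 0.3321, 0.0275]
tool_rot: [-0.472, 0.882, 0.0, -0.0]
ft_force: [-0.0, 0.3, -0.7]
grip_width: 0.0613
grip_force: 20.0
```

```bash
python3 -m jog '{"dp":[[0,0,0.5],[0,0,1],[0,0,1.3],[0,0,1.3]],"delta_rot":[[0,0,0],[0,0,0],[0,0,0],[0,0,0]],"gripper":[-1,-1,-1,-1]}'
```

```text
time: 26.85
position: [0.4863, 0.3322, 0.0266]
tool_rot: [-0.472, 0.882, -0.0, 0.0]
ft_force: [-0.3, -0.4, 3.2]
grip_width: 0.0616
grip_force: 20.0
```

```bash
python3 -m jog '{"dp":[[0,0,0],[0,0,0],[0,0,0],[0,0,0],[0,0,-5],[0,0,-20],[0,0,-50],[0,0,-90],[0,0,-130],[0,0,-170],[0,0,-170],[0,0,-170]],"delta_rot":[[0,0,0],[0,0,0],[0,0,0],[0,0,0],[0,0,0],[0,0,0],[0,0,0],[0,0,0],[0,0,0],[0,0,0],[0,0,0],[0,0,0]],"gripper":[0.9,0.9,0.9,0.9,0.9,0.9,0.9,0.9,0.9,0.9,0.9,0.9]}'
python3 - <<'E'
from fit import *
np.set_printoptions(precision=4,suppress=True)
im,c=snap('wrist','w10.png');s,_=snap('scene');t,_=snap('top')
I=im[:,:,::-1].copy()
h=hsv(I);w=(h[...,2]>140)&(h[...,1]<60)
m,st=comp((h[...,0]>95)&(h[...,0]<118)&(h[...,1]>90),proj(*c,(.487,.3333,.036)));print(st)
for f in('both',):
    r=fit(lambda x:box(x,.062,.062,0,.036),[.487,.333,.98],[(c,m)],[.005,.005,.05]);print(r.x,r.fun)
p=cv2.resize(I[60:380,120:440],(384,384));q=cv2.resize(s[110:300,150:320][:,:,::-1],(400,447),interpolation=2)
o=np.zeros((447,784,3),np.uint8);o[:384,:384]=p;o[:,384:]=q;cv2.imwrite('pics/v10.png',o)
E
```

```text
time: 28.05
position: [0.4867, 0.3325, 0.1985]
tool_rot: [-0.472, 0.882, -0.0, 0.002]
ft_force: [-0.2, -0.3, -0.0]
grip_width: 0.0828
grip_force: 0.0
[ 227  134   62   63 1791]
[0.487  0.3337 0.9819] 0.053586849247471036
```

View pics/v10.png

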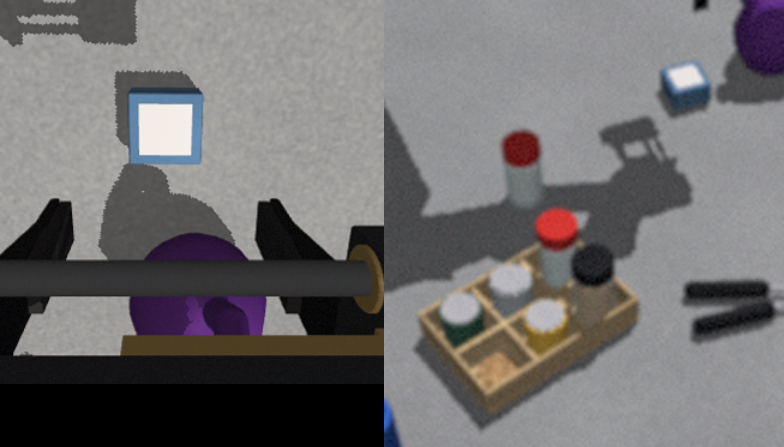

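The pile of three is flush (left pane, centre (165,127)). Both jars are upright in cells A and B, and the look-alike is untouched at right pane (522,170). Handing in.

```bash
python3 -c "
from rig import robot
print(robot.hand_in())"
```

```text
the job is handed in; nothing more can be done
None
```

The job is handed in after about 28 s of robot time: both jars stand upright in separate cork cells and the coaster is flush on the pile by the last camera check, but no verdict came back, and I viewed 11 pictures, one over the limit of 10.

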